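Put the carving tools away in working order

ROBOT

A 6-joint arm with a two-finger parallel gripper is mounted at the origin on the work surface. World frame = base frame: x ahead of the robot, y to its left, z up, the work surface at z = 0. Lengths are in mm, angles in rad, forces in N, time in s.
With the tool pointing down it reaches from about 350 to 775 mm from the base axis. Payload 7.3 kg.
Tool frame: the origin (TCP) lies on the centre line of the jaws, within the pads' length; the fingertips stand 11 mm ahead of it and the grasp point (between the pads) lies 8 mm behind it; z points along the fingers, y is the line along which they close (so a half turn about z gives the same grasp; the last joint's range is limited). The gripper opens to 92 mm and grips with 3 to 60 N. Pads are 19 mm wide; open, the fingers measure 130 mm over their backs; the gripper's body (75 mm by 190 mm) begins 47 mm behind the grasp point.
Start: joints at [1.124, 0.342, 1.524, -0, 1.275, -0.146], TCP at [155.534, 501.451, 237.741] pointing down, gripper open.
Joint ranges: [-2.53, 2.53], [-0.77, 2.02], [0.04, 2.7], [-1, 4.14], [0.28, 2.66], [-3.11, 3.11]. Speed limits (rad/s): [2.57, 2.57, 3.14, 3.14, 3.14, 3.14].

INTERFACE

Orientations are given as [roll, pitch, yaw] about the fixed x, y, z axes, in that order (R = Rz(yaw) Ry(pitch) Rx(roll)).
In Python, from plant import bot gives the robot as it stands.
- The arm moves only by the tool step_arm, never from a script. Its argument "deltas" is a list of rows, each a list of 5 numbers: the opening, from 0 (shut) to 1 (fully open), then the shift along the tool's x, y, z each as a share of 0.5 m, from -1 to 1, then the turn about the tool's z as a share of pi/2 rad, from -1 to 1. In form: [[claw, x, y, z, turn], ...]. A call has 1 to 8 rows; each row shifts and turns the commanded pose from where the row before left it, along the tool's axes as they then stand; what a row does not reach is not made up. A row lasts 1/10 s, in which the tool goes at most 50 mm and 8.59 degrees, less where a joint would pass 70% of its speed; a pose out of reach is approached as far as the arm can. A call with a number of a shift or a turn outside -1 to 1 is refused whole. A call with a gripper value outside its range is refused whole. The fingers move at their own pace and stop on an object; the grip force is fixed at half the most. Time passes only in rows, so rows that do not move let the fingers close. It gives the time, the measured TCP pose, the force, the opening and the grip force at its end, in the units of the state.
- bot.get_obs(): the state, without advancing time (a new reading comes with each control period).
- bot.capture(name): name is "side" or "top"; returns (picture, depth): 420x560x3 uint8, red, green, blue; 420x560 float32, mm along the optical axis (not along the pixel's ray), 0 where there is no reading.
- bot.camera_params(name): a dict with "fov_y" (degrees; the focal length in pixels is half the picture's height over the tangent of half this angle, whatever the lens; pixels are square), "cx", "cy" (the principal point, pixels), "k1" (the pictures are not rectified: a ray, as slopes to the right and down, at radius r is drawn at 1 + k1 r^2 times it, then the intrinsics apply), "rvec" (rotation vector, rad) and "tvec" (3), from world to camera coordinates, as OpenCV has them. Camera axes: x right, y down, z forward; pixel columns grow to the right and rows downward; lengths in mm; the calibration is good to about 2 mm. A picture is of the moment at which its call begins. camera_params takes no time and is no camera call.
- bot.close_job(): hands the job in; it is judged then, once.
The state is a dict: "time": time; "joint_positions": joint angles; "dq": joint speeds; "tau": joint torques, N m; "tool_pos": TCP position; "tcp_rot": TCP orientation; "contact_force": force on the tool from outside, world axes, zero at the start; "moment": the same for the moment, N m; "grip_width": finger opening in mm; "finger_force": force on a finger pad.
Only numpy, scipy, OpenCV 4.12 (cv2) and the standard library are available. Lean on these libraries where they do the work, as an engineer would, in place of code of your own. Each camera call takes 0.05 s, during which the arm holds its last target. There are 200 camera calls.

TASK

The four carving tools lie on the pale rest in the order in which the carver uses them, counted from the end of the rest that has the round button. Move them all into the dark notched rack in the same order, counted from the rack's own button: the tool nearest the rest's button goes into the notch nearest the rack's button, and so on. Each handle must lie down in a notch of both rails with its middle midway between the rails.

Things in the scene. Friction and masses are not known exactly. Their poses are not given: they have to be found in the camera images.
- chisel_mid (a point): Flat chisel: mid-brown round handle 24 x 128 mm, two paper wraps, blade 26 mm wide; about 90 g. Point: middle of the handle, on its axis; x along the handle towards the blade (tip about 70 mm past the handle's end). Starts level in its saddle, blade away from the robot; there and seated in the rack its axis is 49 mm above the bench. Grip across the middle from above.
- veiner_mid (a point): Veiner: pale round handle 20 x 116 mm, one paper wrap, blade only 7 mm wide; about 90 g. Point: middle of the handle, on its axis; x along the handle towards the blade (tip about 60 mm past the handle's end). Starts level in its saddle, blade away from the robot; there and seated in the rack its axis is 47 mm above the bench. Grip across the middle from above.
- skew_mid (a point): Skew chisel: dark round handle 26 x 120 mm, no wraps, blade 14 mm wide with slanted tip; about 90 g. Point: middle of the handle, on its axis; x along the handle towards the blade (tip about 64 mm past the handle's end). Starts level in its saddle, blade away from the robot; there and seated in the rack its axis is 50 mm above the bench. Grip across the middle from above.
- spoon_mid (a point): Spoon gouge: mid-brown round handle 22 x 122 mm, three paper wraps, thin shank with round 22 mm scoop; about 90 g. Point: middle of the handle, on its axis; x along the handle towards the blade (tip about 61 mm past the handle's end). Starts level in its saddle, blade away from the robot; there and seated in the rack its axis is 48 mm above the bench. Grip across the middle from above.
- saddle_chisel: Fixed pale saddle (all four alike) under this tool at the start; keeps showing where it lay. 100 x 56 mm, two cheeks 12 mm thick at x = -40 and +40 mm with 34 mm wide notches, notch floor 25 mm and cheek tops 35 mm above its underside; 68 mm free between the cheeks for the fingers. Origin: centre of the underside, 12 mm above the bench; x along the tool to the blade.
- saddle_veiner: Fixed pale saddle (all four alike) under this tool at the start; keeps showing where it lay. 100 x 56 mm, two cheeks 12 mm thick at x = -40 and +40 mm with 34 mm wide notches, notch floor 25 mm and cheek tops 35 mm above its underside; 68 mm free between the cheeks for the fingers. Origin: centre of the underside, 12 mm above the bench; x along the tool to the blade.
- saddle_skew: Fixed pale saddle (all four alike) under this tool at the start; keeps showing where it lay. 100 x 56 mm, two cheeks 12 mm thick at x = -40 and +40 mm with 34 mm wide notches, notch floor 25 mm and cheek tops 35 mm above its underside; 68 mm free between the cheeks for the fingers. Origin: centre of the underside, 12 mm above the bench; x along the tool to the blade.
- saddle_spoon: Fixed pale saddle (all four alike) under this tool at the start; keeps showing where it lay. 100 x 56 mm, two cheeks 12 mm thick at x = -40 and +40 mm with 34 mm wide notches, notch floor 25 mm and cheek tops 35 mm above its underside; 68 mm free between the cheeks for the fingers. Origin: centre of the underside, 12 mm above the bench; x along the tool to the blade.
- rest: The rest: fixed pale board 130 x 280 x 12 mm with the four saddles in a row at y = +90, +30, -30, -90 mm. A dark round button (26 mm wide, top 20 mm above the bench) at y = +122 mm, the robot's left end, marks where counting begins. Origin: centre of the underside, on the bench; x away from the robot along the tools, y along the row.
- rack: The rack: fixed dark board 130 x 280 x 12 mm, two rails 12 mm thick at x = -40, +40 mm with V notches at y = -90, -30, +30, +90 mm (floor 16 mm wide, 37 mm above the bench; 45 degree sides up to 59 mm). Pale round button (26 mm wide, top 20 mm high) at y = -122 mm, the robot's right end. Origin: centre of underside, on the bench; x away from the robot, y along the row.

How it is judged (in metres and radians):
At the end, for the whole second after the job is handed in: Every tool is released and at rest in the rack notch with the same number, counted from the button, as its saddle on the rest: handle middle within 10 mm of the notch, 15 mm of midway between the rails and 6 mm of its seated height, square to the rails within 0.15 rad (z of chisel_mid in the frame of rack between 0.043 and 0.055 m and x of chisel_mid in the frame of rack between -0.015 and 0.015 m and angle between the x axis of each of chisel_mid, veiner_mid, skew_mid, spoon_mid and the x axis of rack, either way round below 0.15 rad and ((y of saddle_chisel in the frame of rest between 0.07 and 0.11 m and y of chisel_mid in the frame of rack between -0.1 and -0.08 m) or (y of saddle_chisel in the frame of rest between 0.01 and 0.05 m and y of chisel_mid in the frame of rack between -0.04 and -0.02 m) or (y of saddle_chisel in the frame of rest between -0.05 and -0.01 m and y of chisel_mid in the frame of rack between 0.02 and 0.04 m) or (y of saddle_chisel in the frame of rest between -0.11 and -0.07 m and y of chisel_mid in the frame of rack between 0.08 and 0.1 m)) and linear speed of each of chisel, veiner, skew, spoon below 0.02 m/s and z of veiner_mid in the frame of rack between 0.041 and 0.053 m and x of veiner_mid in the frame of rack between -0.015 and 0.015 m and ((y of saddle_veiner in the frame of rest between 0.07 and 0.11 m and y of veiner_mid in the frame of rack between -0.1 and -0.08 m) or (y of saddle_veiner in the frame of rest between 0.01 and 0.05 m and y of veiner_mid in the frame of rack between -0.04 and -0.02 m) or (y of saddle_veiner in the frame of rest between -0.05 and -0.01 m and y of veiner_mid in the frame of rack between 0.02 and 0.04 m) or (y of saddle_veiner in the frame of rest between -0.11 and -0.07 m and y of veiner_mid in the frame of rack between 0.08 and 0.1 m)) and z of skew_mid in the frame of rack between 0.044 and 0.056 m and x of skew_mid in the frame of rack between -0.015 and 0.015 m and ((y of saddle_skew in the frame of rest between 0.07 and 0.11 m and y of skew_mid in the frame of rack between -0.1 and -0.08 m) or (y of saddle_skew in the frame of rest between 0.01 and 0.05 m and y of skew_mid in the frame of rack between -0.04 and -0.02 m) or (y of saddle_skew in the frame of rest between -0.05 and -0.01 m and y of skew_mid in the frame of rack between 0.02 and 0.04 m) or (y of saddle_skew in the frame of rest between -0.11 and -0.07 m and y of skew_mid in the frame of rack between 0.08 and 0.1 m)) and z of spoon_mid in the frame of rack between 0.042 and 0.054 m and x of spoon_mid in the frame of rack between -0.015 and 0.015 m and ((y of saddle_spoon in the frame of rest between 0.07 and 0.11 m and y of spoon_mid in the frame of rack between -0.1 and -0.08 m) or (y of saddle_spoon in the frame of rest between 0.01 and 0.05 m and y of spoon_mid in the frame of rack between -0.04 and -0.02 m) or (y of saddle_spoon in the frame of rest between -0.05 and -0.01 m and y of spoon_mid in the frame of rack between 0.02 and 0.04 m) or (y of saddle_spoon in the frame of rest between -0.11 and -0.07 m and y of spoon_mid in the frame of rack between 0.08 and 0.1 m))); the robot touches nothing.
It also fails if it takes over 106 s, if anything falls off the work surface, if the arm or the gripper's body presses on something with over 40 N, if the wrist force passes 120 N, or if a joint passes its speed limit or range.

## Working session

There is one attempt and no reset: what is moved stays moved. The work goes in short steps, Python scripts to look and compute and a tool call to move; the robot and the scene stay as the last step left them, time stands still between calls to the robot, and variables do not carry over. Pictures are saved under pics/ and viewed, at most 14 in all, crops included, and the job is handed in when it is done.

Besides the shell and the picture viewer there is one more tool, called as name([rows], argument=value, ...), one row to a line, values as JSON. step_arm: Moves the arm, as the interface text tells. Shift numbers are shares of 0.5 m and turn numbers shares of pi/2 rad, none past 1 either way. Its arguments: {"type":"object","properties":{"deltas":{"type":"array","items":{"type":"array","items":{"type":"number","minimum":-1,"maximum":1}}}},"required":["deltas"]}

```bash
mkdir -p pics; cat > h.py <<'E'
import numpy as np, cv2
from plant import bot
def snap(n,f):
    p,d=bot.capture(n); cv2.imwrite('pics/'+f+'.png',p[:,:,::-1]); np.save('pics/'+f+'.npy',d); return p,d
def K(c,shape=(420,560)):
    f=shape[0]/2/np.tan(np.radians(c['fov_y'])/2); return f
def ray(n,uv):
    c=bot.camera_params(n); f=K(c); R=cv2.Rodrigues(np.array(c['rvec'],float))[0]; t=np.array(c['tvec'],float)
    uv=np.atleast_2d(uv).astype(float); d=(uv-[c['cx'],c['cy']])/f; s=d.copy()
    for _ in range(20): s=d/(1+c['k1']*(s**2).sum(1,keepdims=True))
    r=np.c_[s,np.ones(len(s))]@R; return -R.T@t, r   # r per unit depth
def onplane(n,uv,z):
    o,r=ray(n,uv); return o+r*((z-o[2])/r[:,2])[:,None]
def pix(n,P):
    c=bot.camera_params(n); R=cv2.Rodrigues(np.array(c['rvec'],float))[0]
    q=np.atleast_2d(P)@R.T+np.array(c['tvec'],float); s=q[:,:2]/q[:,2:]
    return s*(1+c['k1']*(s**2).sum(1,keepdims=True))*K(c)+[c['cx'],c['cy']]
E
python3 - <<'E'
from h import *
for n in('top','side'): snap(n,n+'0'); print(n,bot.camera_params(n), ray(n,[280,210])[0])
o=bot.get_obs(); print(o)
E
```

```text
top {'fov_y': 46.14821028146509, 'cx': 284.1321452467911, 'cy': 209.0555912437913, 'k1': -0.14218351326959913, 'rvec': array([ 2.14041456, -2.17775411,  0.08085034]), 'tvec': array([ 13.34319462, 566.91993497, 842.93524728])} [480.84919299 -16.68746521 894.77464578]
side {'fov_y': 50.352097057856454, 'cx': 274.1040086431979, 'cy': 217.9640566835812, 'k1': -0.017658122366755357, 'rvec': array([ 2.16802824, -0.82034051,  0.35351925]), 'tvec': array([-410.69663252,  291.13946985,  538.23250219])} [ 175.92279224 -434.64439965  568.56271273]
{'time': 0.1, 'joint_positions': array([ 1.12400000e+00,  3.42668097e-01,  1.52492190e+00, -1.90166977e-05,
        1.27540611e+00, -1.45997694e-01]), 'dq': array([-1.13511549e-03, -1.86035738e-03, -2.28013451e-03,  9.87334070e-04,
       -4.65696510e-05, -4.78762588e-04]), 'tau': array([ 7.10300592e-04, -4.32012892e+01, -2.44696838e+01,  7.19089690e-02,
        5.26333472e-02, -3.37137294e-05]), 'tool_pos': array([155.37827456, 501.11286836, 237.10649767]), 'tcp_rot': array([-3.14020148e+00, -1.86182531e-04,  2.84079944e+00]), 'contact_force': array([1.09485196, 0.44553523, 0.13592942]), 'moment': array([ 0.0356324 ,  0.02311823, -0.02976835]), 'finger_force': 0.0, 'grip_width': 92.20606288965456}
```

View pics/top0.png

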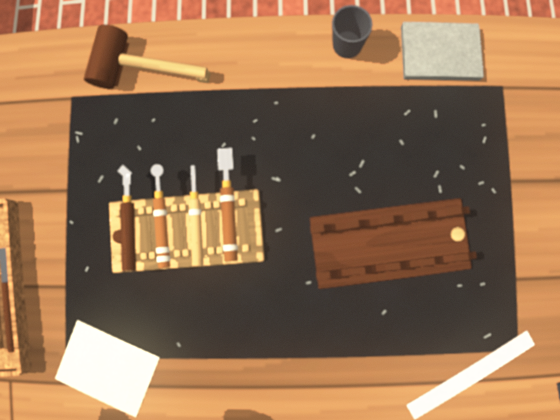

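View pics/side0.png

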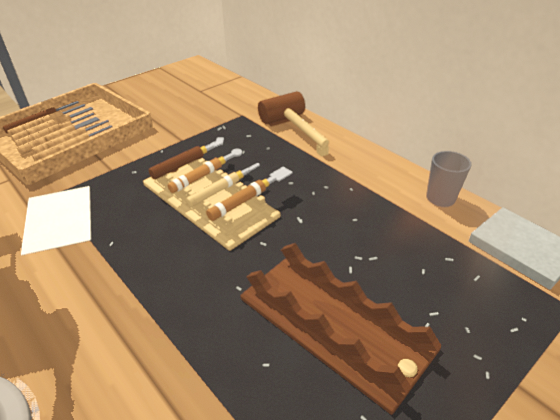

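Top view: the rest is at px (110–263, 190–272) with its button at (118, 237). The order from the button is skew (127), spoon (160), veiner (195), chisel (228). The rack is at (311–471, 200–288) with its pale button at (458, 234), which matches the side view.

```bash
cat > m.py <<'E'
from h import *
def world(n,d):
    v,u=np.mgrid[0:420,0:560]; o,r=ray(n,np.c_[u.ravel(),v.ravel()])
    W=(o+r*d.reshape(-1,1)).reshape(420,560,3); W[d==0]=np.nan; return W
E
python3 - <<'E'
from m import *
im=cv2.imread('pics/top0.png'); W=world('top',np.load('pics/top0.npy'))
print('mat z',np.nanmedian(W[300:340,200:400,2]),np.nanstd(W[300:340,200:400,2]))
for n,(x0,x1,y0,y1) in {'rest':(95,275,180,285),'rack':(300,485,190,300)}.items():
    s=np.s_[y0:y1,x0:x1]; w=W[s]; z=w[...,2]
    m=((z>6)&(z<18)).astype(np.uint8); m=cv2.morphologyEx(m,cv2.MORPH_OPEN,np.ones((3,3)))
    # image colour: non-mat hull
    g=(im[s].max(2)>60).astype(np.uint8)
    p=w[m>0][:,:2].astype(np.float32); print(n,cv2.minAreaRect(p),np.median(z[m>0]))
    hsv=cv2.cvtColor(im[s],cv2.COLOR_BGR2HSV)
    if n=='rack':
        b=cv2.inRange(hsv,(10,30,170),(40,160,255)); c=np.argwhere(b).mean(0)[::-1]+[x0,y0]; print('button',c,b.sum()/255,onplane('top',c,20))
        # rail tops -> z>52
        q=w[z>52][:,:2]; print('rails',len(q),cv2.minAreaRect(q.astype(np.float32)))
# tools: high points on the rest
s=np.s_[150:290,95:275]; m=(W[s][...,2]>50)|False
print(np.nanmax(W[s][...,2]))
k,l,st,ce=cv2.connectedComponentsWithStats(m.astype(np.uint8))
for i in range(1,k):
    if st[i,4]>30:
        q=W[s][l==i]; r=cv2.minAreaRect(q[:,:2].astype(np.float32)); print(st[i],r,np.nanmedian(q[:,2]),q[:,2].max())
E
```

```text
mat z 0.4826267208346735 1.5494056770981384
rest ((531.852294921875, 186.51011657714844), (130.0647735595703, 281.59698486328125), 3.705840826034546) 13.009561986621236
rack ((504.0233154296875, -187.5697021484375), (130.21969604492188, 281.7922668457031), 6.189093589782715) 11.730080415885936
button [454.74860335 233.96089385] 179.0 [[ 517.38005004 -301.27309303   20.        ]]
rails 508 ((503.9740905761719, -185.6490020751953), (91.44084930419922, 255.742431640625), 6.0956525802612305)
65.68904930945553
[ 123    0   20  111 1226] ((574.7116088867188, 101.17814636230469), (193.259521484375, 25.696109771728516), 2.859020948410034) 57.42481800378886 65.1361492434113
[  23   15   18  106 1220] ((555.974365234375, 279.6065673828125), (187.13931274414062, 27.577299118041992), 2.9595859050750732) 58.93644254541704 65.68904930945553
[ 58  21  17  97 912] ((551.757568359375, 219.64627075195312), (169.23390197753906, 22.703624725341797), 4.87056827545166) 56.11867060587775 62.66329148178124
[ 94  41  14  75 733] ((535.330078125, 157.03977966308594), (128.94744873046875, 20.141921997070312), 3.0332298278808594) 54.46422694189221 60.25851292629363
```

```bash
cat > go.py <<'E'
import sys
from h import *
a=lambda d:np.pi+np.radians(d)
def pt(c,yaw,x,y): t=np.radians(yaw); return np.array(c)+[x*np.cos(t)-y*np.sin(t), x*np.sin(t)+y*np.cos(t)]
RA=((504.0,-187.0),6.2)
T=dict(skew=((523,277.8),3.3),spoon=((528.5,217.3),4.2),veiner=((529.5,156.8),3.4),chisel=((542,99.3),3.1),
  r_skew=(pt(*RA,0,-90),6.2),r_spoon=(pt(*RA,0,-30),6.2),r_veiner=(pt(*RA,0,30),6.2),r_chisel=(pt(*RA,0,90),6.2))
def go(name,z):
    o=bot.get_obs(); p=o['tool_pos']; yw=o['tcp_rot'][2]; (xy,d)=T[name]
    turn=(a(d)-yw+np.pi)%(2*np.pi)-np.pi; y=a(d); v=np.array([*xy,z])-p
    X=np.array([np.cos(y),np.sin(y),0]);Y=np.array([np.sin(y),-np.cos(y),0])
    s=np.array([v@X,v@Y,-v[2]])/500; print(name,'turn',round(-turn/(np.pi/2),4),'shift',s.round(4),'rows',np.linalg.norm(s)/.1, 'z',p[2].round(1),'t',o['time'],'grip',o['grip_width'].round(1),'F',o['contact_force'].round(1))
if __name__=='__main__': go(sys.argv[1],float(sys.argv[2]))
E
python3 go.py skew 105; python3 -c "
from go import *
for k in T: print(k,T[k],np.hypot(*T[k][0]))"
```

```text
skew ((523, 277.8), 3.3) 592.2008443087531
spoon ((528.5, 217.3), 4.2) 571.4293832137091
veiner ((529.5, 156.8), 3.4) 552.2286573512823
chisel ((542, 99.3), 3.1) 551.0213153771821
r_skew (array([ 513.71994201, -276.47358676]), 6.2) 583.3916548914276
r_spoon (array([ 507.23998067, -216.82452892]), 6.2) 551.6387172165488
r_veiner (array([ 500.76001933, -157.17547108]), 6.2) 524.8473355821486
r_chisel (array([494.28005799, -97.52641324]), 6.2) 503.80966346730736Traceback (most recent call last):
  File "go.py", line 13, in <module>
    if __name__=='__main__': go(sys.argv[1],float(sys.argv[2]))
                             ~~^^^^^^^^^^^^^^^^^^^^^^^^^^^^^^^^
  File "go.py", line 12, in go
    s=np.array([v@X,v@Y,-v[2]])/500; print(name,'turn',round(-turn/(np.pi/2),4),'shift',s.round(4),'rows',np.linalg.norm(s)/.1, 'z',p[2].round(1),'t',o['time'],'grip',o['grip_width'].round(1),'F',o['contact_force'].round(1))
                                                                                                                                                                       ^^^^^^^^^^^^^^^^^^^^^
AttributeError: 'float' object has no attribute 'round'
```

```bash
sed -i "s/o\['grip_width'\].round(1)/round(float(o['grip_width']),1)/" go.py; python3 go.py skew 105
```

```text
skew turn -0.2282 shift [-0.7083 -0.4882  0.2642] rows 8.999255456217712 z 237.1 t 0.1 grip 92.2 F [1.1 0.4 0.1]
```

step_arm([
  [0.5,0,0,0,-0.076],
  [0.5,0,0,0,-0.076],
  [0.5,0,0,0,-0.076],
  [0.5,-0.05,-0.035,0.019,0],
  [0.5,-0.05,-0.035,0.019,0],
  [0.5,-0.05,-0.035,0.019,0],
  [0.5,-0.05,-0.035,0.019,0],
  [0.5,-0.05,-0.035,0.019,0],
])

```text
time: 0.9
tool_pos: [286.1, 420.4, 189.6]
tcp_rot: [-3.141, -0.0, -3.084]
contact_force: [-0.2, -0.0, 0.3]
grip_width: 45.7
finger_force: 0.0
```

step_arm([
  [0.5,-0.05,-0.035,0.019,0],
  [0.5,-0.05,-0.035,0.019,0],
  [0.5,-0.05,-0.035,0.019,0],
  [0.5,-0.05,-0.035,0.019,0],
  [0.5,-0.05,-0.035,0.019,0],
  [0.5,-0.05,-0.035,0.019,0],
  [0.5,-0.05,-0.035,0.019,0],
  [0.5,-0.05,-0.035,0.019,0],
])

```text
time: 1.7
tool_pos: [493.8, 292.1, 113.4]
tcp_rot: [-3.141, -0.001, -3.084]
contact_force: [0.2, 0.0, 0.0]
grip_width: 46.0
finger_force: 0.0
```

```bash
python3 go.py skew 42; python3 -c "
from h import *
snap('side','s1')"
```

```text
skew turn -0.0002 shift [-0.0567 -0.0318  0.1428] rows 1.5692689383007048 z 113.4 t 1.7 grip 46.0 F [0.2 0.  0. ]
```

View pics/s1.png

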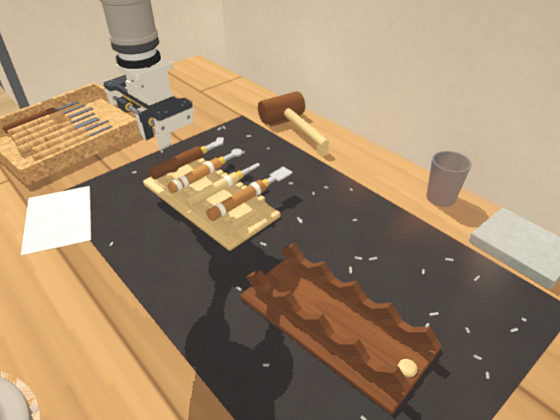

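The side view shows the gripper at about (150, 125), just left of and above the skew handle, with the rest undisturbed. I'll shift over it and descend.

step_arm([
  [0.5,-0.028,-0.016,0,0],
  [0.5,-0.028,-0.016,0,0],
  [0.5,0,0,0.04,0],
  [0.5,0,0,0.04,0],
  [0.5,0,0,0.03,0],
  [0.5,0,0,0.03,0],
  [0.5,0,0,0,0],
])

```text
time: 2.45
tool_pos: [521.0, 278.4, 42.7]
tcp_rot: [-3.141, -0.003, -3.084]
contact_force: [-0.1, -0.3, 0.1]
grip_width: 46.2
finger_force: 0.0
```

```bash
python3 go.py skew 42; python3 -c "
from h import *
snap('side','s2')
im=cv2.imread('pics/s2.png')[100:240,100:300]; cv2.imwrite('pics/s2c.png',cv2.resize(im,None,fx=4,fy=4))"
```

```text
skew turn 0.0002 shift [-0.0039 -0.0014  0.0013] rows 0.04304263500808942 z 42.7 t 2.45 grip 46.2 F [-0.1 -0.3  0.1]
```

View pics/s2c.png

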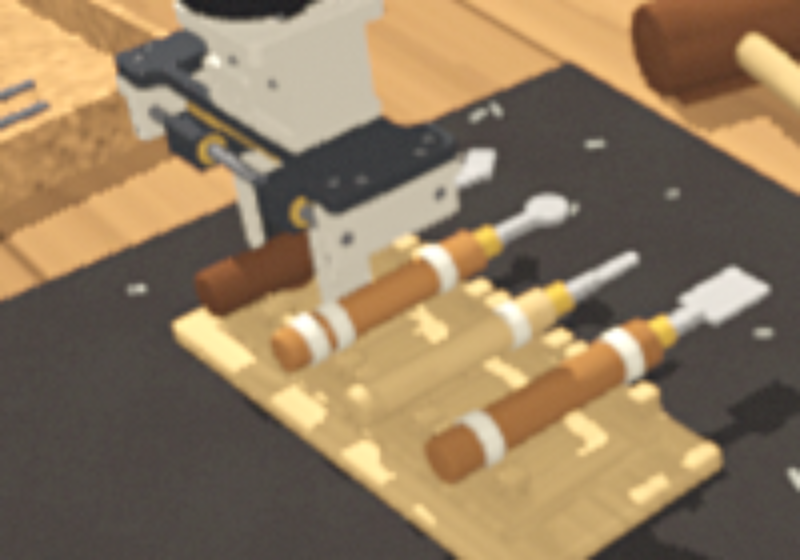

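The fingers straddle the skew, with one finger between it and the spoon at crop (345, 270). Close and lift.

step_arm([
  [0,0,0,0,0],
  [0,0,0,0,0],
  [0,0,0,0,0],
  [0,0,0,0,0],
  [0,0,0,-0.03,0],
  [0,0,0,-0.05,0],
  [0,0,0,-0.05,0],
])

```text
time: 3.2
tool_pos: [521.5, 278.4, 109.7]
tcp_rot: [-3.141, -0.001, -3.084]
contact_force: [0.1, -0.6, -0.3]
grip_width: 25.0
finger_force: 30.0
```

```bash
python3 go.py r_skew 108
```

```text
r_skew turn -0.0324 shift [ 0.1353 -1.1016  0.0033] rows 11.09906970549891 z 109.7 t 3.2 grip 25.0 F [ 0.1 -0.6 -0.3]
```

step_arm([
  [0,0,0,0,-0.0325],
  [0,0.0096,-0.0787,0,0],
  [0,0.0096,-0.0787,0,0],
  [0,0.0096,-0.0787,0,0],
  [0,0.0096,-0.0787,0,0],
  [0,0.0096,-0.0787,0,0],
  [0,0.0096,-0.0787,0,0],
  [0,0.0096,-0.0787,0,0],
])

```text
time: 4.0
tool_pos: [518.0, -0.4, 109.4]
tcp_rot: [3.142, 0.0, -3.033]
contact_force: [0.5, 0.0, -0.3]
grip_width: 25.3
finger_force: 30.0
```

step_arm([
  [0,0.0096,-0.0787,0,0],
  [0,0.0096,-0.0787,0,0],
  [0,0.0096,-0.0787,0,0],
  [0,0.0096,-0.0787,0,0],
  [0,0.0096,-0.0787,0,0],
  [0,0.0096,-0.0787,0,0],
  [0,0.0096,-0.0787,0,0],
  [0,0,0,0,0],
])

```text
time: 4.8
tool_pos: [514.4, -281.3, 109.3]
tcp_rot: [-3.139, 0.001, -3.038]
contact_force: [1.7, 0.1, -0.6]
grip_width: 25.0
finger_force: 30.0
```

```bash
python3 go.py r_skew 44; python3 -c "
from h import *
snap('side','s3');snap('top','t3')
a=cv2.imread('pics/s3.png')[200:410,220:500]; b=cv2.imread('pics/t3.png')[100:310,290:570]
b=cv2.copyMakeBorder(b,0,0,0,280-b.shape[1],0);cv2.imwrite('pics/c3.png',cv2.resize(np.vstack([a,b]),None,fx=1.4,fy=1.4,interpolation=2))"
```

```text
r_skew turn -0.0027 shift [0.0004 0.0097 0.1307] rows 1.3101828918617433 z 109.3 t 4.8 grip 25.0 F [ 1.7  0.1 -0.6]
```

View pics/c3.png

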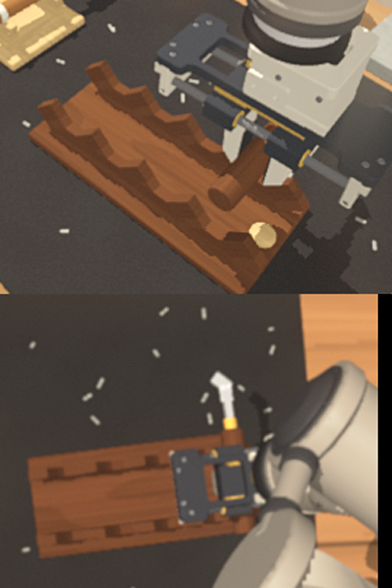

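The tool hangs over the first notch beside the pale button (crop (262, 235)), with the blade pointing away. There is about 5 mm of overshoot still settling.

step_arm([
  [0,0,0,0,0],
  [0,0,0,0,0],
])

```text
time: 5.1
tool_pos: [514.8, -275.0, 109.3]
tcp_rot: [3.141, -0.0, -3.032]
contact_force: [0.3, 0.9, -1.2]
grip_width: 25.1
finger_force: 30.0
```

```bash
python3 go.py r_skew 43.5
```

```text
r_skew turn 0.0011 shift [ 0.0025 -0.0028  0.1315] rows 1.3157983024788258 z 109.3 t 5.1 grip 25.1 F [ 0.3  0.9 -1.2]
```

step_arm([
  [0,0.002,-0.003,0.03,0],
  [0,0,0,0.03,0],
  [0,0,0,0.03,0],
  [0,0,0,0.02,0],
  [0,0,0,0.012,0],
  [0,0,0,0.008,0],
  [0,0,0,0,0],
])

```text
time: 5.8
tool_pos: [514.2, -277.7, 45.1]
tcp_rot: [-3.141, 0.001, -3.033]
contact_force: [-0.7, 1.2, 1.7]
grip_width: 24.8
finger_force: 30.0
```

```bash
python3 go.py r_skew 42.7
```

```text
r_skew turn 0.0005 shift [0.0007 0.0024 0.0048] rows 0.054398583342659554 z 45.1 t 5.8 grip 24.8 F [-0.7  1.2  1.7]
```

step_arm([
  [0.4,0,0,0,0],
  [0.5,0,0,0,0],
  [0.5,0,0,0,0],
  [0.5,0,0,0,0],
  [0.5,0,0,-0.03,0],
  [0.5,0,0,-0.05,0],
  [0.5,0,0,-0.05,0],
  [0.5,0,0,0,0],
])

```text
time: 6.6
tool_pos: [515.6, -279.2, 112.6]
tcp_rot: [-3.137, 0.005, -3.033]
contact_force: [0.2, -1.5, -0.5]
grip_width: 45.7
finger_force: 0.0
```

```bash
python3 go.py spoon 109
```

```text
spoon turn 0.0224 shift [-0.0984  0.9884  0.0072] rows 9.933604470185767 z 112.6 t 6.6 grip 45.7 F [ 0.2 -1.5 -0.5]
```

step_arm([
  [0.5,0,0,0,0.022],
  [0.5,-0.008,0.08,0,0],
  [0.5,-0.008,0.08,0,0],
  [0.5,-0.008,0.08,0,0],
  [0.5,-0.008,0.08,0,0],
  [0.5,-0.008,0.08,0,0],
  [0.5,-0.008,0.08,0,0],
  [0.5,-0.008,0.08,0,0],
])

```text
time: 7.4
tool_pos: [520.6, 4.9, 108.5]
tcp_rot: [3.141, -0.001, -3.068]
contact_force: [-0.3, 0.6, 0.3]
grip_width: 46.1
finger_force: 0.0
```

step_arm([
  [0.5,-0.008,0.08,0,0],
  [0.5,-0.008,0.08,0,0],
  [0.5,-0.008,0.08,0,0],
  [0.5,-0.008,0.08,0,0],
  [0.5,-0.008,0.08,0,0],
  [0.5,-0.008,0.06,0,0],
  [0.5,0,0.04,0,0],
  [0.5,0,0,0,0],
])

```text
time: 8.2
tool_pos: [525.8, 256.8, 108.2]
tcp_rot: [3.141, -0.001, -3.065]
contact_force: [-0.1, 0.5, 0.6]
grip_width: 45.8
finger_force: 0.0
```

step_arm([
  [0.5,0,0,0,0],
  [0.5,0,0,0,0],
])

```text
time: 8.4
tool_pos: [526.6, 253.3, 108.8]
tcp_rot: [-3.141, -0.001, -3.069]
contact_force: [-0.2, 0.5, 0.5]
grip_width: 45.7
finger_force: 0.0
```

```bash
python3 go.py spoon 41
```

```text
spoon turn -0.0002 shift [ 0.0014 -0.0722  0.1356] rows 1.5363732228502163 z 108.8 t 8.4 grip 45.7 F [-0.2  0.5  0.5]
```

step_arm([
  [0.45,0,-0.036,0,0],
  [0.45,0,-0.036,0,0],
  [0.45,0,0,0,0],
  [0.45,0,0,0.04,0],
  [0.45,0,0,0.04,0],
  [0.45,0,0,0.03,0],
  [0.45,0,0,0.024,0],
  [0.45,0,0,0,0],
])

```text
time: 9.2
tool_pos: [528.4, 218.1, 40.7]
tcp_rot: [-3.141, -0.003, -3.068]
contact_force: [-0.1, -0.0, 1.0]
grip_width: 41.7
finger_force: 0.0
```

step_arm([
  [0,0,0,0,0],
  [0,0,0,0,0],
  [0,0,0,0,0],
  [0,0,0,0,0],
  [0,0,0,-0.03,0],
  [0,0,0,-0.05,0],
  [0,0,0,-0.05,0],
  [0,0,0,0,0],
])

```text
time: 10.0
tool_pos: [531.2, 219.1, 110.6]
tcp_rot: [3.14, 0.007, -3.068]
contact_force: [0.1, -0.7, -1.3]
grip_width: 21.1
finger_force: 30.0
```

```bash
python3 go.py r_spoon 108; python3 -c "
from h import *
snap('side','s4');
a=cv2.imread('pics/s4.png')[60:420,60:480]; cv2.imwrite('pics/c4.png',cv2.resize(a,None,fx=1.6,fy=1.6,interpolation=2))"
```

```text
r_spoon turn -0.0218 shift [ 0.1419 -0.8616  0.0052] rows 8.732667502101963 z 110.6 t 10.0 grip 21.1 F [ 0.1 -0.7 -1.3]
```

View pics/c4.png

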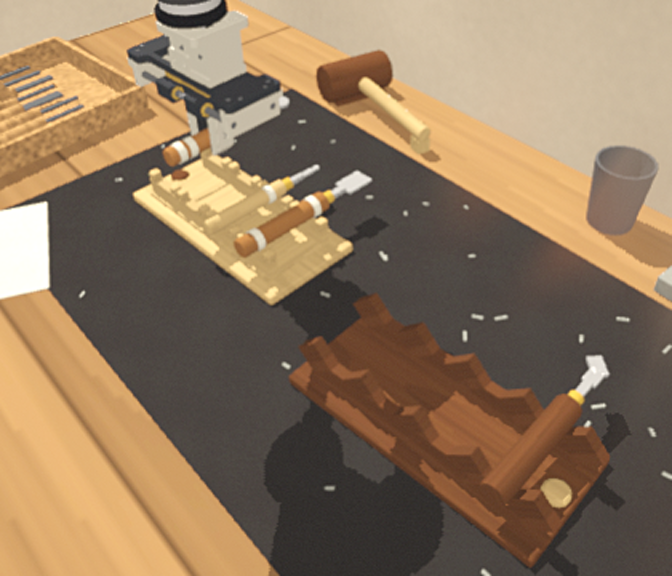

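The skew lies in the first notch next to the button at crop (555, 492), and the spoon is held. Carry it.

step_arm([
  [0,0,0,0,-0.022],
  [0,0.0126,-0.08,0,0],
  [0,0.0126,-0.08,0,0],
  [0,0.0126,-0.08,0,0],
  [0,0.0126,-0.08,0,0],
  [0,0.0126,-0.08,0,0],
  [0,0.0126,-0.08,0,0],
  [0,0.0126,-0.08,0,0],
])

```text
time: 10.85
tool_pos: [514.6, -65.9, 105.8]
tcp_rot: [3.141, -0.002, -3.033]
contact_force: [0.2, -0.7, -0.6]
grip_width: 21.3
finger_force: 30.0
```

step_arm([
  [0,0.0126,-0.08,0,0],
  [0,0.0126,-0.08,0,0],
  [0,0.0126,-0.08,0,0],
  [0,0.0126,-0.06,0,0],
  [0,0,0,0,0],
  [0,0,0,0,0],
  [0,0,0,0,0],
])

```text
time: 11.55
tool_pos: [506.4, -215.2, 106.3]
tcp_rot: [3.14, -0.001, -3.033]
contact_force: [-0.7, 0.6, -2.0]
grip_width: 20.8
finger_force: 30.0
```

```bash
python3 go.py r_spoon 41.5
```

```text
r_spoon turn 0.0005 shift [-0.0013 -0.0033  0.1296] rows 1.2965879686517614 z 106.3 t 11.55 grip 20.8 F [-0.7  0.6 -2. ]
```

step_arm([
  [0,-0.001,-0.003,0.03,0],
  [0,0,0,0.03,0],
  [0,0,0,0.03,0],
  [0,0,0,0.02,0],
  [0,0,0,0.012,0],
  [0,0,0,0.007,0],
  [0,0,0,0,0],
])

```text
time: 12.25
tool_pos: [507.8, -217.5, 43.2]
tcp_rot: [-3.142, 0.0, -3.033]
contact_force: [-0.3, 0.5, -1.2]
grip_width: 21.1
finger_force: 30.0
```

```bash
python3 go.py r_spoon 40.7
```

```text
r_spoon turn 0.0004 shift [0.001  0.0015 0.005 ] rows 0.0528138783694627 z 43.2 t 12.25 grip 21.1 F [-0.3  0.5 -1.2]
```

step_arm([
  [0,0,0,0.005,0],
  [0.42,0,0,0,0],
  [0.42,0,0,0,0],
  [0.42,0,0,0,0],
  [0.42,0,0,-0.03,0],
  [0.42,0,0,-0.05,0],
  [0.42,0,0,-0.05,0],
  [0.42,0,0,0,0],
])

```text
time: 13.05
tool_pos: [509.4, -218.9, 108.3]
tcp_rot: [-3.138, 0.005, -3.033]
contact_force: [0.1, -0.7, -0.3]
grip_width: 38.5
finger_force: 0.0
```

```bash
python3 go.py veiner 109
```

```text
veiner turn 0.0312 shift [-0.0847  0.7478 -0.0015] rows 7.5256431912511506 z 108.3 t 13.05 grip 38.5 F [ 0.1 -0.7 -0.3]
```

step_arm([
  [0.42,0,0,0,0.031],
  [0.42,-0.0098,0.08,0,0],
  [0.42,-0.0098,0.08,0,0],
  [0.42,-0.0098,0.08,0,0],
  [0.42,-0.0098,0.08,0,0],
  [0.42,-0.0098,0.08,0,0],
  [0.42,-0.0098,0.08,0,0],
  [0.42,-0.0098,0.08,0,0],
])

```text
time: 13.85
tool_pos: [524.7, 65.3, 104.3]
tcp_rot: [3.141, -0.001, -3.082]
contact_force: [0.5, -0.5, 0.5]
grip_width: 38.3
finger_force: 0.0
```

step_arm([
  [0.42,-0.0098,0.08,0,0],
  [0.42,-0.0098,0.08,0,0],
  [0.42,0,0.025,0,0],
  [0.42,0,0,0,0],
  [0.42,0,0,0,0],
  [0.42,0,0,0,0],
])

```text
time: 14.45
tool_pos: [529.4, 155.1, 104.9]
tcp_rot: [-3.141, -0.001, -3.083]
contact_force: [-0.4, -0.2, 0.3]
grip_width: 38.9
finger_force: 0.0
```

```bash
python3 go.py veiner 39.5
```

```text
veiner turn -0.0007 shift [-0.0005  0.0033  0.1309] rows 1.3092404829492428 z 104.9 t 14.45 grip 38.9 F [-0.4 -0.2  0.3]
```

step_arm([
  [0.42,0,0.003,0.04,0],
  [0.42,0,0,0.04,0],
  [0.42,0,0,0.03,0],
  [0.42,0,0,0.02,0],
  [0.42,0,0,0,0],
])

```text
time: 14.95
tool_pos: [528.7, 156.9, 39.1]
tcp_rot: [-3.141, -0.002, -3.083]
contact_force: [-0.2, 0.9, -0.8]
grip_width: 38.8
finger_force: 0.0
```

step_arm([
  [0,0,0,0,0],
  [0,0,0,0,0],
  [0,0,0,0,0],
  [0,0,0,0,0],
  [0,0,0,-0.03,0],
  [0,0,0,-0.05,0],
  [0,0,0,-0.05,0],
  [0,0,0,0,0],
])

```text
time: 15.75
tool_pos: [531.2, 158.5, 108.5]
tcp_rot: [3.141, 0.007, -3.082]
contact_force: [0.0, 0.6, -0.3]
grip_width: 18.9
finger_force: 30.0
```

```bash
python3 go.py r_veiner 108
```

```text
r_veiner turn -0.0307 shift [ 0.1288 -0.6212  0.0011] rows 6.343672182180833 z 108.5 t 15.75 grip 18.9 F [ 0.   0.6 -0.3]
```

step_arm([
  [0,0,0,0,-0.031],
  [0,0.0156,-0.08,0,0],
  [0,0.0156,-0.08,0,0],
  [0,0.0156,-0.08,0,0],
  [0,0.0156,-0.08,0,0],
  [0,0.0156,-0.08,0,0],
  [0,0.0156,-0.08,0,0],
  [0,0.0156,-0.08,0,0],
])

```text
time: 16.55
tool_pos: [504.4, -127.5, 104.3]
tcp_rot: [3.141, -0.001, -3.033]
contact_force: [0.1, 0.6, -0.8]
grip_width: 19.1
finger_force: 30.0
```

step_arm([
  [0,0.0156,-0.059,0,0],
  [0,0,0,0,0],
  [0,0,0,0,0],
  [0,0,0,0,0],
])

```text
time: 16.95
tool_pos: [500.5, -155.3, 104.7]
tcp_rot: [3.141, -0.001, -3.033]
contact_force: [0.0, 0.7, -0.8]
grip_width: 19.1
finger_force: 30.0
```

```bash
python3 go.py r_veiner 39.2
```

```text
r_veiner turn 0.0005 shift [-0.0002 -0.0037  0.1309] rows 1.309909100104997 z 104.7 t 16.95 grip 19.1 F [ 0.   0.7 -0.8]
```

step_arm([
  [0,0,-0.004,0.03,0],
  [0,0,0,0.03,0],
  [0,0,0,0.03,0],
  [0,0,0,0.02,0],
  [0,0,0,0.012,0],
  [0,0,0,0.007,0],
  [0,0,0,0,0],
])

```text
time: 17.65
tool_pos: [501.2, -158.0, 41.1]
tcp_rot: [3.142, 0.0, -3.033]
contact_force: [-0.1, -0.0, -0.8]
grip_width: 18.9
finger_force: 30.0
```

```bash
python3 go.py r_veiner 39.2
```

```text
r_veiner turn 0.0004 shift [0.0007 0.0016 0.0039] rows 0.042734287857263735 z 41.1 t 17.65 grip 18.9 F [-0.1 -0.  -0.8]
```

step_arm([
  [0,0,0,0.004,0],
  [0.42,0,0,0,0],
  [0.42,0,0,0,0],
  [0.42,0,0,0,0],
  [0.42,0,0,-0.03,0],
  [0.42,0,0,-0.05,0],
  [0.42,0,0,-0.05,0],
  [0.42,0,0,0,0],
])

```text
time: 18.45
tool_pos: [502.8, -159.2, 106.6]
tcp_rot: [-3.138, 0.005, -3.033]
contact_force: [0.7, 0.6, 0.5]
grip_width: 38.5
finger_force: 0.0
```

```bash
python3 go.py chisel 109;  python3 -c "
from h import *
snap('side','s5');
a=cv2.imread('pics/s5.png')[60:420,60:480]; cv2.imwrite('pics/c5.png',cv2.resize(a,None,fx=1.6,fy=1.6,interpolation=2))"
```

```text
chisel turn 0.0346 shift [-0.1062  0.512  -0.0048] rows 5.2294132453952 z 106.6 t 18.45 grip 38.5 F [0.7 0.6 0.5]
```

View pics/c5.png

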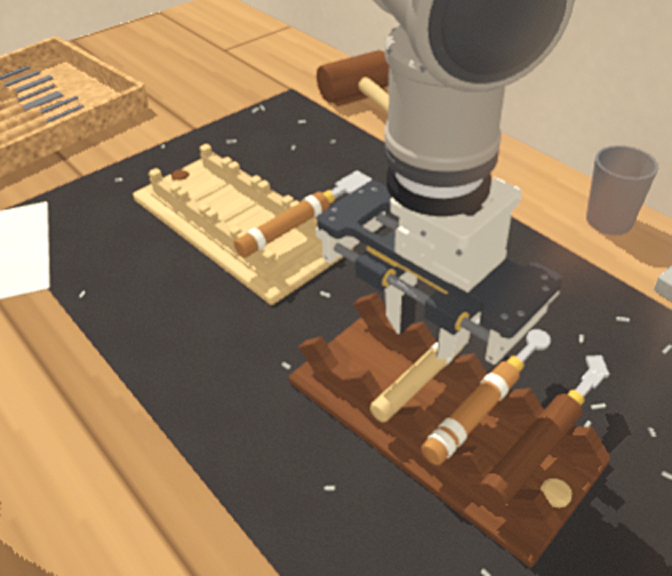

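Skew, spoon and veiner sit in notches 1–3 (handle ends at crop (497, 487), (435, 450), (380, 408)). Next is the chisel.

step_arm([
  [0.45,0,0,0,0.0345],
  [0.45,-0.0156,0.08,0,0],
  [0.45,-0.0156,0.08,0,0],
  [0.45,-0.0156,0.08,0,0],
  [0.45,-0.0156,0.08,0,0],
  [0.45,-0.0156,0.08,0,0],
  [0.45,-0.0156,0.08,0,0],
  [0.45,-0.0156,0.03,0,0],
])

```text
time: 19.3
tool_pos: [540.7, 102.5, 102.3]
tcp_rot: [3.141, -0.002, -3.084]
contact_force: [-0.4, 0.0, -0.5]
grip_width: 41.2
finger_force: 0.0
```

step_arm([
  [0.45,0,0,0,0],
  [0.45,0,0,0,0],
  [0.45,0,0,0,0],
])

```text
time: 19.6
tool_pos: [541.3, 97.9, 103.2]
tcp_rot: [-3.141, -0.001, -3.089]
contact_force: [0.8, 0.3, 0.3]
grip_width: 41.2
finger_force: 0.0
```

```bash
python3 go.py chisel 41.5
```

```text
chisel turn -0.0008 shift [-0.0015  0.0028  0.1234] rows 1.2347809399166565 z 103.2 t 19.6 grip 41.2 F [0.8 0.3 0.3]
```

step_arm([
  [0.45,-0.001,0.003,0.04,0],
  [0.45,0,0,0.035,0],
  [0.45,0,0,0.03,0],
  [0.45,0,0,0.018,0],
  [0.45,0,0,0,0],
])

```text
time: 20.1
tool_pos: [541.3, 99.7, 41.1]
tcp_rot: [3.142, -0.002, -3.089]
contact_force: [-0.5, 0.4, -0.3]
grip_width: 41.5
finger_force: 0.0
```

step_arm([
  [0,0,0,0,0],
  [0,0,0,0,0],
  [0,0,0,0,0],
  [0,0,0,0,0],
  [0,0,0,-0.03,0],
  [0,0,0,-0.05,0],
  [0,0,0,-0.05,0],
  [0,0,0,0,0],
])

```text
time: 20.9
tool_pos: [544.0, 101.0, 110.4]
tcp_rot: [3.142, 0.006, -3.087]
contact_force: [0.5, 0.2, -1.4]
grip_width: 23.1
finger_force: 30.0
```

```bash
python3 go.py r_chisel 108
```

```text
r_chisel turn -0.0343 shift [ 0.1417 -0.384   0.0049] rows 4.093836749712247 z 110.4 t 20.9 grip 23.1 F [ 0.5  0.2 -1.4]
```

step_arm([
  [0,0,0,0,-0.0345],
  [0,0.0276,-0.076,0,0],
  [0,0.0276,-0.076,0,0],
  [0,0.0276,-0.076,0,0],
  [0,0.0276,-0.076,0,0],
  [0,0.0276,-0.076,0,0],
  [0,0,0,0,0],
  [0,0,0,0,0],
])

```text
time: 21.7
tool_pos: [493.4, -96.0, 106.5]
tcp_rot: [3.141, -0.001, -3.036]
contact_force: [0.7, 0.3, -1.9]
grip_width: 23.1
finger_force: 30.0
```

step_arm([
  [0,0,0,0,0],
])

```text
time: 21.8
tool_pos: [493.8, -94.7, 106.7]
tcp_rot: [3.141, -0.001, -3.033]
contact_force: [-0.1, -0.0, -0.9]
grip_width: 23.1
finger_force: 30.0
```

```bash
python3 go.py r_chisel 41.2
```

```text
r_chisel turn 0.0004 shift [-0.0003 -0.0057  0.131 ] rows 1.310977004029638 z 106.7 t 21.8 grip 23.1 F [-0.1 -0.  -0.9]
```

step_arm([
  [0,0,-0.005,0.03,0],
  [0,0,0,0.03,0],
  [0,0,0,0.03,0],
  [0,0,0,0.02,0],
  [0,0,0,0.012,0],
  [0,0,0,0.007,0],
  [0,0,0,0,0],
])

```text
time: 22.5
tool_pos: [494.5, -97.6, 43.1]
tcp_rot: [3.141, 0.0, -3.033]
contact_force: [-0.0, -0.1, -0.6]
grip_width: 23.3
finger_force: 30.0
```

```bash
python3 go.py r_chisel 41.2
```

```text
r_chisel turn 0.0005 shift [0.0004 0.0002 0.0038] rows 0.03823675566641392 z 43.1 t 22.5 grip 23.3 F [-0.  -0.1 -0.6]
```

Release, lift clear and back off toward the rest (+y), so the top camera can see the rack.

step_arm([
  [0,0,0,0.004,0],
  [0.45,0,0,0,0],
  [0.45,0,0,0,0],
  [0.45,0,0,0,0],
  [0.45,0,0,-0.03,0],
  [0.45,0,0,-0.06,0],
  [0.45,0,0,-0.08,0],
  [0.45,0,0.03,-0.08,0],
])

```text
time: 23.3
tool_pos: [492.7, -84.0, 166.8]
tcp_rot: [-3.141, -0.0, -3.035]
contact_force: [0.4, -0.3, 0.3]
grip_width: 41.3
finger_force: 0.0
```

step_arm([
  [0.45,0,0.09,0,0],
  [0.45,0,0.09,0,0],
  [0.45,0,0.09,0,0],
  [0.45,0,0.09,0,0],
  [0.45,0,0.09,0,0],
  [0.45,0,0.09,0,0],
  [0.45,0,0.06,0,0],
  [0.45,0,0,0,0],
])

```text
time: 24.1
tool_pos: [459.5, 218.4, 165.6]
tcp_rot: [3.141, 0.0, -3.029]
contact_force: [0.4, -1.2, -0.5]
grip_width: 41.4
finger_force: 0.0
```

```bash
python3 - <<'E'
from m import *
p,d=snap('top','t6'); W=world('top',d); snap('side','s6')
s=np.s_[130:320,295:490]; z=W[s][...,2]
R=np.array([[np.cos(.108),np.sin(.108)],[-np.sin(.108),np.cos(.108)]])
L=(W[s][...,:2]-[504,-187])@R.T   # rack frame
for y in(-90,-30,30,90):
    m=(abs(L[...,1]-y)<22)&(abs(L[...,0])<85)
    # handle between the rails, ridge points
    k=m&(z>42)&(abs(L[...,0])<30); q=L[k]; ln=np.polyfit(q[:,0],q[:,1],1)
    b=m&(z>40)&(abs(L[...,1]-np.polyval(ln,L[...,0]))<4); e=np.percentile(L[b][:,0],1)
    print(y,'n',k.sum(),'mid y',round(ln[1],1),'slope',round(ln[0],3),'back end x',round(e,1),'top z by x',[round(float(np.percentile(z[m&(abs(L[...,0]-x)<8)&(abs(L[...,1]-np.polyval(ln,L[...,0]))<6)],80)),1) for x in(-25,0,25)])
a=cv2.imread('pics/s6.png')[180:420,200:480];b=cv2.imread('pics/t6.png')[120:320,280:500]
cv2.imwrite('pics/c6.png',np.hstack([cv2.resize(a,(400,343)),cv2.resize(b,(377,343))]))
E
```

```text
-90 n 539 mid y -89.1 slope -0.013 back end x -57.0 top z by x [62.8, 62.6, 62.9]
-30 n 444 mid y -29.9 slope -0.005 back end x -60.3 top z by x [59.1, 58.3, 58.5]
30 n 415 mid y 29.3 slope 0.005 back end x -57.0 top z by x [57.2, 56.7, 57.3]
90 n 482 mid y 90.0 slope -0.018 back end x -62.8 top z by x [61.2, 61.1, 60.6]
```

View pics/c6.png

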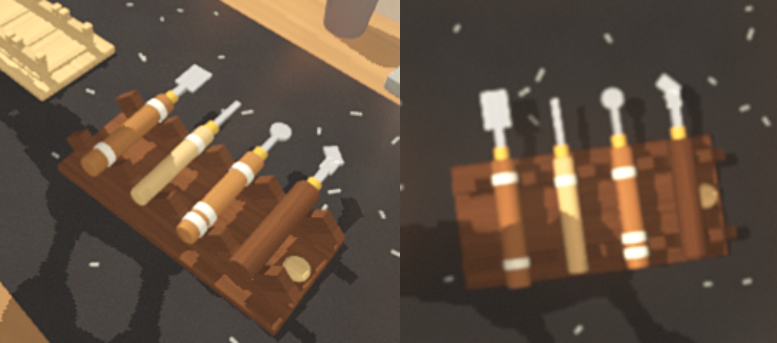

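All four tools are seated in order from the button: skew, spoon, veiner, chisel. Heights, midpoints and angles are within tolerance.

```bash
python3 -c "
from plant import bot
print(bot.close_job())"
```

```text
the job is handed in; nothing more can be done
None
```

The job is handed in at about 24 s of the 106 s allowed, with skew, spoon, veiner and chisel seated in rack notches 1–4 from the button; my last camera check put all four within tolerance, but the hand-in returned no verdict.

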